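Hang the cordless screwdriver on the stand's safety hook

ROBOT

A 7-joint arm with a two-finger parallel gripper is mounted at the origin on the work surface. World frame = base frame: x ahead of the robot, y to its left, z up, the work surface at z = 0. Lengths are in m, angles in degrees, forces in N, time in s.
With the tool pointing down it reaches from about 0.425 to 0.875 m from the base axis. Payload 4.7 kg.
Tool frame: the origin (TCP) lies on the centre line of the jaws, within the pads' length; the fingertips stand env.nose_length ahead of it and the grasp point (between the pads) lies 8 mm behind it (env.nose_length is the distance from the TCP to the fingertips, in m); y points along the fingers, z is the direction in which the jaws open and shut, and the axes are right-handed (so a half turn about y gives the same grasp; the last joint's range is limited). The gripper opens to 87 mm and grips with 3 to 60 N. Pads are 19 mm wide; open, the fingers measure 117 mm over their backs; the gripper's body (75 mm by 190 mm) begins 51 mm behind the grasp point.
Start: joints at [65.724, 18.392, -4.016, 83.108, 1.295, 78.541, -3.26], TCP at [0.276, -0.589, 0.234] pointing down, gripper open.
Joint ranges: [-163.93, 163.93], [-17.29, 119.83], [-79.2, 71.16], [3.27, 140.29], [-89.18, 269.18], [5.43, 117.66], [-154.24, 154.24]. Speed limits (degrees/s): [147.25, 147.25, 180, 180, 180, 180, 180].

INTERFACE

Orientations are given as [roll, pitch, yaw] about the fixed x, y, z axes, in that order (R = Rz(yaw) Ry(pitch) Rx(roll)).
In Python, from cell import env, read_camera, camera_info, job, models gives the robot as it stands.
- The arm moves only by the tool move_arm, never from a script. Its argument "moves" is a list of rows, each a list of 6 numbers: the shift along the tool's x, y, z in mm, then the turn, a rotation vector about the tool's x, y, z in degrees. In form: [[x, y, z, ax, ay, az], ...]. A call has 1 to 20 rows; each row is the pose to reach, as a shift and turn from the pose commanded when the call began, along the tool's axes at that moment; what a row does not reach only later rows make up. A row lasts 1/12 s, in which the tool goes at most 41.7 mm and 7.16 degrees, less where a joint would pass 70% of its speed; a pose out of reach is approached as far as the arm can. A call with a gripper value outside its range is refused whole. "claw" is the finger opening in mm, from 0 to 87, set as the call begins (left out, the last holds). The fingers move at their own pace and stop on an object; "newtons" is the grip in N (left out, the last holds). Time passes only in rows, so rows that repeat a pose let the fingers close. It gives the time, the measured TCP pose, the force and the opening at its end, in the units of the state.
- env.get_obs(): the state, without advancing time (a new reading comes with each control period).
- read_camera(name): name is "scene" or "top" or "wrist"; returns (picture, depth): 400x640x3 uint8, red, green, blue; 400x640 float32, m along the optical axis (not along the pixel's ray), 0 where there is no reading.
- camera_info(name): a dict with "fx", "fy", "cx", "cy" (pixels), "distortion" ([k1, k2, p1, p2, k3] as OpenCV has them; the pictures are not rectified), "R" (3x3) and "t" (3): a world point X has camera coordinates R X + t. Camera axes: x right, y down, z forward; pixel columns grow to the right and rows downward; lengths in m; the calibration is good to about 2 mm. A picture is of the moment at which its call begins: read the wrist's pose just before it. camera_info takes no time and is no camera call; for the wrist camera it gives the pose at the moment of the call.
- job.sign_off(): hands the job in, once; it reports no verdict.
Trained networks look in the newest picture that a camera, given by its name, has taken for a name from the list of things; names that differ only in an ending like _2 or _b are one class to them, and where a whole thing is asked for, a point or a joint stands for the part that bears it (a point fixed in the world has none). Each returns a list of dicts, best first, with "score" (0 to 1); they miss things now and then, are a little off and sometimes report something else, mostly with a low value. They report only what shows in the picture. A call takes as long as a camera call. They do not tell look-alikes from the thing itself.
- models.spot_in(target, camera): "point" ([x, y, z] in m, in world coordinates, good to about 4 mm: the middle of the surface that is visible of it).
- models.cut_out(target, camera): "mask" (400x640 bool, what is visible of it).
The state is a dict: "time_s": time; "qpos": joint angles; "joint_velocities": joint speeds; "effort": joint torques, N m; "tool_pos": TCP position; "tool_rot": TCP orientation; "force": force on the tool from outside, world axes, zero at the start; "wrist_torque": the same for the moment, N m; "grip_width": finger opening in m.
Only numpy, scipy, OpenCV 4.12 (cv2) and the standard library are available. Lean on these libraries where they do the work, as an engineer would, in place of code of your own. Each camera call takes 0.05 s, during which the arm holds its last target.

TASK

Lift the blue cordless screwdriver out of its bench rest and hang it on the safety hook of the tool stand: pass its bail over the hook's nose and press its crossbar down past the sprung gate until the bar is in the hook and the gate has snapped shut above it, never forcing the hook with more than 20 N. Then prove the catch: pull the screwdriver up so that the bar bears on the closed gate from below with about 8 N for half a second. Let it down into the bottom of the hook again, let go and leave it hanging still, with the reel, pliers and yellow screwdriver left where they lie.

Things in the scene. Friction and masses are not known exactly. Their poses are not given: they have to be found in the camera images.
- crossbar (a point): Centre of the crossbar of the screwdriver's tall hanging bail: round steel bar, 7 mm diameter, 36 mm long between two flat upright cheeks (20 mm wide, 4 mm thick, 44 mm over the outer faces, reaching 10 mm above the bar's centre). Free opening 65 mm from the bar's centre down to the black end cap. y along the bar, z up along the tool. Grip the cheeks from above, closing along y, at this height.
- driver: The blue cordless in-line screwdriver: 42 mm greatest diameter (end cap), 225 mm long, about 0.34 kg (a fifth more or less). Origin at the tip of its bit, 215 mm below the crossbar's centre; z points up along it to the bail. Below its shoulder, 62 mm above the tip, it is 28 mm in diameter.
- rest: Fixed bench rest, foot 100 x 90 mm, 72 mm tall: a black plate with a 31 mm hole in which the screwdriver stands upright, shoulder on the plate. Origin at the centre of its underside, z up. The screwdriver must rise 65 mm to come clear; its crossbar is then 290 mm above the table.
- hook_seat (a point): Where the crossbar's centre lies when hung in the bottom of the safety hook, 262 mm above the table. z up, x back to the column, -x to the nose; the bar lies along y, either way round. 7 mm round steel, flat in x-z, open upward, 23 mm wide inside; nose top 34 mm above, underside 10.5 mm below, nose front 18.5 mm before here. Pass the bail over the nose level from -x, end cap below the hook.
- gate_mid (a point): Middle of the shut brass gate (10 mm wide, 4 mm thick), fixed point 28.5 mm above hook_seat, same axes. It bridges the mouth from its pivot (x +9.5 mm) to the nose. Pressed from above here, a bar meets it 5.5 mm higher and needs 6 to 12 N to push it down and aside; it snaps shut over the bar in the last 3 mm above the seat. From below it is met about 23 mm above the seat; it cannot open upward.
- gate (a joint): Angle of the sprung gate of the safety hook: 0 shut, grows to 1.6 rad as it is pressed down into the hook. The weight of the screwdriver alone does not open it.
- stand: Fixed tool stand: round grey cast foot, 150 mm diameter, column, ball head with black wing knobs, and a square aluminium arm towards its -x that carries the safety hook (hook seat 110 mm from the column's axis). Origin at the centre of its underside, z up. Nothing on it is higher than 297 mm above the table.
- solder_reel: Bystander: reel of solder standing on end, white and grey, 60 mm diameter, 54 mm tall, origin at the centre of its underside. Leave alone.
- pliers: Bystander: steel pliers lying flat, 140 mm long, 12 mm high, origin under the joint. Leave alone.
- screwdriver: Bystander: small yellow-handled screwdriver lying flat, 150 mm long, 26 mm high, origin under its middle. Leave alone.
Things that resemble listed ones, but are neither listed nor needed, are in the scene too. There is more than one size of the driver; the one meant has the size given above.

How it is judged:
By the outcome, as a careful person would: the job done as asked, in the order asked, and still so for the second after the job is handed in, with the robot touching nothing.
It also fails if it takes over 64 s, if anything falls off the work surface, if the arm or the gripper's body presses on something with over 40 N, if the wrist force passes 120 N, or if a joint passes its speed limit or range.

## Working session

There is one attempt and no reset: what is moved stays moved. The work goes in short steps, Python scripts to look and compute and a tool call to move; the robot and the scene stay as the last step left them, time stands still between calls to the robot, and variables do not carry over. Pictures are saved under pics/ and viewed, and the job is handed in when it is done.

Besides the shell and the picture viewer there is one more tool, called after "Call:" in YAML: its name, and indented under it one key for each argument. move_arm: Moves the arm, as the interface text tells. Its arguments: {"type":"object","properties":{"moves":{"type":"array","items":{"type":"array","items":{"type":"number"}}},"claw":{"type":"number"},"newtons":{"type":"number"}},"required":["moves"]}

```bash
ls; mkdir -p pics
python3 - <<'E'
from cell import env, read_camera, camera_info, job, models
import cv2
print(env.get_obs(), env.nose_length)
for n in ["scene","top"]:
    p,d=read_camera(n); cv2.imwrite(f"pics/{n}0.png",p[:,:,::-1]); i=camera_info(n); print(n,i["fx"],i["R"],i["t"],i["distortion"])
    for t in ["driver","crossbar","rest","stand","hook_seat","gate_mid","gate","solder_reel"]:
        try: print(n,t,[(r["score"],r["point"]) for r in models.spot_in(t,n)])
        except Exception as e: print(t,e)
E
```

```text
pics
{'time_s': 0.0, 'qpos': array([65.72547438, 18.43835556, -4.01467166, 83.1756232 ,  1.29710773,
       78.54037663, -3.25978548]), 'joint_velocities': array([ 0.01150056, -0.01344917, -0.01132979,  0.04674774,  0.01330115,
       -0.04580378,  0.07182633]), 'effort': array([ 1.48043564e-04, -4.91282880e+01, -4.03704699e-01, -3.12534606e+01,
       -6.39087427e-02,  4.35312814e-02,  2.01410489e-04]), 'tool_pos': array([ 0.27525623, -0.58824991,  0.23246305]), 'tool_rot': array([-9.01089978e+01, -8.12071830e-03, -1.54915882e+02]), 'force': array([-0.04302656,  0.20125193,  0.50448797]), 'wrist_torque': array([-0.01619303,  0.00963396, -0.00052671]), 'grip_width': 0.08698116220800078} 0.011
scene 514.3463696598118 [[-0.39280913  0.91959679  0.00653741]
 [ 0.69231873  0.30039065 -0.65609468]
 [-0.60530634 -0.25319401 -0.75465027]] [ 0.27688439 -0.26368768  1.62754039] [0.01793701 0.         0.         0.         0.        ]
scene driver [(0.9, [0.5284, -0.4066, 0.2066]), (0.81, [0.4454, -0.2933, 0.104]), (0.8, [0.5619, -0.2805, 0.1578]), (0.45, [0.4727, 0.2866, 0.0582])]
scene cross
[... 462 characters left out ...]
80482e-04]
 [-9.94698354e-01  7.76982823e-03 -1.02541768e-01]
 [ 1.02544508e-01 -4.59161657e-05 -9.94728416e-01]] [-0.07420393  0.57202496  1.31726804] [-0.15525721  0.          0.          0.          0.        ]
top driver [(0.89, [0.5468, -0.2806, 0.1588]), (0.74, [0.5218, -0.3998, 0.2049]), (0.65, [0.4272, -0.2919, 0.1027])]
top crossbar [(0.74, [0.5415, -0.2836, 0.1564]), (0.55, [0.514, -0.4045, 0.2086]), (0.53, [0.4327, -0.2961, 0.1053]), (0.26, [0.6082, 0.0353, 0.0253])]
top rest [(0.84, [0.537, -0.2668, 0.0727]), (0.17, [0.6095, 0.0393, 0.0264])]
top stand []
top hook_seat []
top gate_mid [(0.68, [0.6093, 0.0385, 0.0259])]
top gate []
top solder_reel [(0.82, [0.4554, 0.2882, 0.052])]
```

View pics/scene0.png

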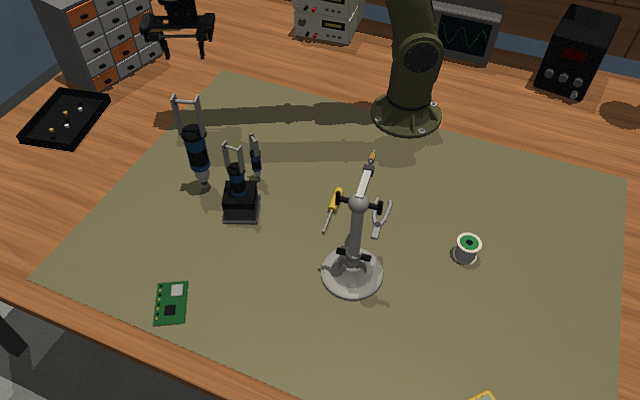

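View pics/top0.png

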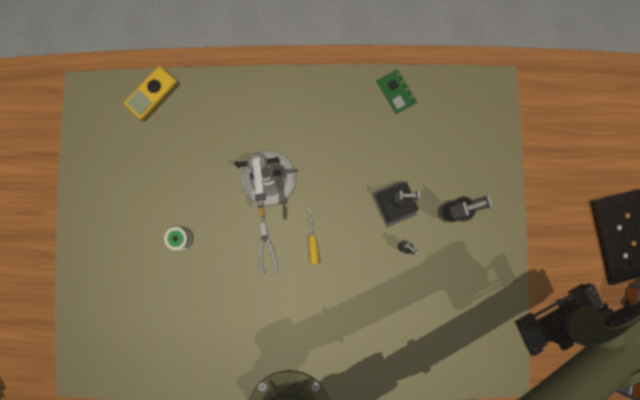

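Target driver stands in the rest (scene px ~237,190); a bigger and a smaller look-alike stand beside it, without a rest. The hook points towards the robot at ~(372,155). I'll zoom in and measure from depth.

```bash
cat > h.py <<'E'
from cell import env, read_camera, camera_info, job, models
import cv2, numpy as np
from scipy.spatial.transform import Rotation as Rot
np.set_printoptions(precision=4,suppress=True)
def cloud(d,i):
    h,w=d.shape; K=np.array([[i["fx"],0,i["cx"]],[0,i["fy"],i["cy"]],[0,0,1.]])
    u,v=np.meshgrid(np.arange(w),np.arange(h))
    n=cv2.undistortPoints(np.stack([u.ravel(),v.ravel()],1).astype(float)[:,None],K,np.array(i["distortion"],float))[:,0]
    X=np.c_[n*d.ravel()[:,None],d.ravel()]
    return ((X-i["t"])@np.asarray(i["R"])).reshape(h,w,3)
def proj(P,i):
    K=np.array([[i["fx"],0,i["cx"]],[0,i["fy"],i["cy"]],[0,0,1.]])
    R=np.array(i["R"]);t=np.array(i["t"],float)
    return cv2.projectPoints(np.atleast_2d(np.array(P,float)),cv2.Rodrigues(R)[0],t,K,np.array(i["distortion"],float))[0][:,0]
def ray(uv,i,z):
    K=np.array([[i["fx"],0,i["cx"]],[0,i["fy"],i["cy"]],[0,0,1.]])
    n=cv2.undistortPoints(np.array([[uv]],float),K,np.array(i["distortion"],float))[0,0]
    R=np.array(i["R"]); c=-R.T@i["t"]; r=R.T@np.array([n[0],n[1],1]); return c+r*(z-c[2])/r[2]
def zoom(p,x0,x1,y0,y1,s,f):
    cv2.imwrite(f,cv2.resize(p[y0:y1,x0:x1,::-1],None,fx=s,fy=s,interpolation=cv2.INTER_CUBIC))
E
python3 - <<'E'
from h import *
for n,b,c in [("scene",(210,270,130,230),(310,400,140,300)),("top",(365,425,175,230),(225,305,145,225))]:
    p,d=read_camera(n); i=camera_info(n); C=cloud(d,i)
    zoom(p,*b,5,f"pics/{n}_drv.png"); zoom(p,*c,4 if n=="scene" else 7,f"pics/{n}_st.png")
    np.save(n+"C.npy",C); np.save(n+"p.npy",p)
    def reg(b): return C[b[2]:b[3],b[0]:b[1]].reshape(-1,3)
    R=reg(b); 
    for lo,hi in [(.065,.08),(.11,.16),(.2,.24)]:
        m=(R[:,2]>lo)&(R[:,2]<hi); print(n,"drv",lo,m.sum(), R[m].mean(0) if m.any() else 0, R[m].min(0) if m.any() else 0, R[m].max(0) if m.any() else 0)
    R=reg(c)
    for lo,hi in [(.005,.03),(.2,.25),(.25,.3)]:
        m=(R[:,2]>lo)&(R[:,2]<hi); print(n,"st",lo,m.sum(), R[m].mean(0) if m.any() else 0, R[m].min(0) if m.any() else 0, R[m].max(0) if m.any() else 0)
E
```

```text
scene drv 0.065 602 [ 0.5558 -0.279   0.0713] [ 0.4948 -0.3336  0.065 ] [ 0.6002 -0.2331  0.0799]
scene drv 0.11 272 [ 0.5567 -0.2794  0.1415] [ 0.5291 -0.3043  0.1103] [ 0.57 -0.26  0.16]
scene drv 0.2 176 [ 0.5502 -0.2834  0.2213] [ 0.5366 -0.3076  0.2002] [ 0.5594 -0.2611  0.2368]
scene st 0.005 2509 [0.5795 0.0422 0.0139] [ 0.1298 -0.2186  0.005 ] [0.7109 0.1661 0.03  ]
scene st 0.2 174 [0.629  0.0543 0.2233] [0.618 0.005 0.2  ] [0.6356 0.1011 0.2499]
scene st 0.25 948 [0.601  0.052  0.2768] [0.49   0.0044 0.2502] [0.6431 0.1014 0.2955]
top drv 0.065 686 [ 0.5452 -0.2789  0.0716] [ 0.4979 -0.3355  0.065 ] [ 0.5999 -0.2335  0.0799]
top drv 0.11 98 [ 0.544  -0.2846  0.1521] [ 0.5275 -0.3019  0.1109] [ 0.5674 -0.2613  0.16  ]
top drv 0.2 124 [ 0.5476 -0.2846  0.2265] [ 0.5377 -0.3072  0.2009] [ 0.5583 -0.2619  0.2389]
top st 0.005 1579 [0.6063 0.0467 0.0134] [ 0.4951 -0.0441  0.005 ] [0.7106 0.1698 0.0299]
top st 0.2 5 [0.6119 0.0367 0.2133] [0.6082 0.0073 0.2025] [0.6192 0.0473 0.249 ]
top st 0.25 816 [0.5875 0.0475 0.2809] [0.4921 0.0027 0.2511] [0.6413 0.1011 0.2965]
```

View pics/scene_drv.png

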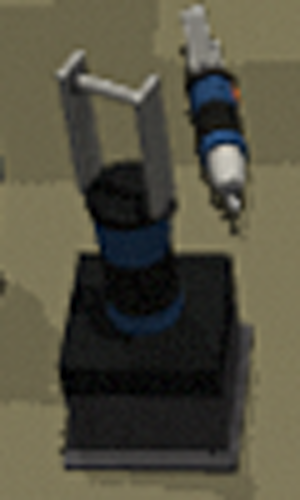

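View pics/scene_st.png

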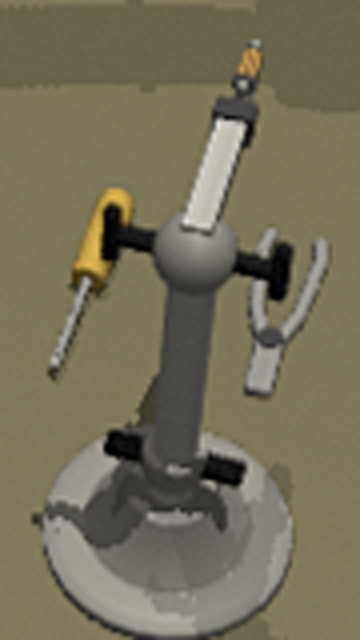

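View pics/top_st.png

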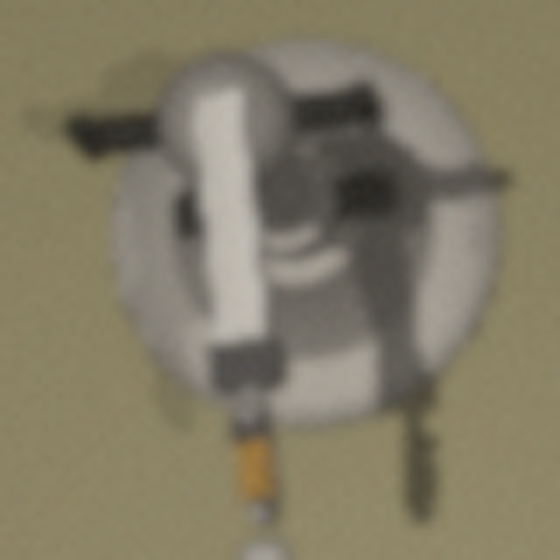

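Run:
```python
import numpy as np,cv2
np.set_printoptions(precision=4,suppress=True)
# stand arm/hook fused by bins
for n,c in [("scene",(310,400,140,300)),("top",(225,305,145,225))]:
    C=np.load(n+"C.npy")[c[2]:c[3],c[0]:c[1]].reshape(-1,3)
    m=(C[:,2]>.2)&(C[:,2]<.31); P=C[m]
    for x in np.arange(.48,.65,.01):
        q=P[(P[:,0]>=x)&(P[:,0]<x+.01)]
        if len(q): print(n,round(x,3),len(q),np.median(q,0),q.min(0)[1:],q.max(0)[1:])
    f=C[(C[:,2]>.006)&(C[:,2]<.022)]; f=f[np.hypot(f[:,0]-.63,f[:,1]-.05)<.09]
    (c0,r)=cv2.minEnclosingCircle(f[:,:2].astype(np.float32)); print("foot",c0,r)
for n,b in [("scene",(210,270,130,230)),("top",(365,425,175,230))]:
    C=np.load(n+"C.npy")[b[2]:b[3],b[0]:b[1]].reshape(-1,3)
    P=C[(C[:,2]>.2)&(C[:,2]<.245)]; P=P[np.hypot(P[:,0]-.548,P[:,1]+.284)<.04]
    print(n,cv2.minAreaRect(P[:,:2].astype(np.float32)))
    P=P[P[:,2]>.222]; print(cv2.minAreaRect(P[:,:2].astype(np.float32)), P[:,2].max())
    P=C[(C[:,2]>.066)&(C[:,2]<.078)]; print("rest",cv2.minAreaRect(P[:,:2].astype(np.float32)))
    P=C[(C[:,2]>.15)&(C[:,2]<.17)]; print("cap",cv2.minAreaRect(P[:,:2].astype(np.float32)))
```

```text
scene 0.49 10 [0.4968 0.0407 0.2923] [0.0359 0.2652] [0.0431 0.2951]
scene 0.5 19 [0.5034 0.0416 0.2922] [0.036  0.2585] [0.0449 0.2955]
scene 0.51 20 [0.5137 0.0412 0.2913] [0.0369 0.2887] [0.0475 0.2939]
scene 0.52 28 [0.5255 0.0432 0.2896] [0.0357 0.2802] [0.0485 0.2939]
scene 0.53 20 [0.5372 0.045  0.2885] [0.0325 0.2707] [0.0549 0.2918]
scene 0.54 56 [0.5458 0.0475 0.2885] [0.0338 0.2683] [0.0553 0.2931]
scene 0.55 39 [0.5553 0.0451 0.2861] [0.035  0.2754] [0.0541 0.2896]
scene 0.56 27 [0.5667 0.048  0.2863] [0.0389 0.2771] [0.0552 0.2895]
scene 0.57 30 [0.5751 0.0472 0.286 ] [0.0405 0.275 ] [0.0557 0.2879]
scene 0.58 37 [0.5848 0.0503 0.2858] [0.0409 0.2703] [0.0571 0.2895]
scene 0.59 27 [0.5956 0.0505 0.286 ] [0.0428 0.2721] [0.0584 0.2891]
scene 0.6 36 [0.6051 0.053  0.2862] [0.0432 0.275 ] [0.0655 0.2892]
scene 0.61 155 [0.6175 0.0791 0.2743] [0.0186 0.214 ] [0.1014 0.2884]
scene 0.62 331 [0.6262 0.0538 0.2668] [0.0044 0.2   ] [0.1004 0.2916]
scene 0.63 255 [0.6331 0.0531 0.2626] [0.0078 0.2004] [0.0708 0.282 ]
scene 0.64 32 [0.6409 0.0523 0.2641] [0.0444 0.2535] [0.0652 0.2
[... 1439 characters left out ...]
279244170177
rest ((0.5480170845985413, -0.2848369777202606), (0.08574436604976654, 0.08068014681339264), 22.602733612060547)
cap ((0.5509749054908752, -0.2841441333293915), (0.04657668620347977, 0.0367891900241375), 66.66143798828125)
top ((0.5476625561714172, -0.2844180166721344), (0.02012617327272892, 0.04508211091160774), 1.6060694456100464)
((0.5476751327514648, -0.28459620475769043), (0.020111048594117165, 0.044725202023983), 1.6060694456100464) 0.2389081859876893
rest ((0.5480180382728577, -0.2846886217594147), (0.08053820580244064, 0.08169442415237427), 22.401226043701172)
cap ((0.5478512644767761, -0.2824179232120514), (0.03922392427921295, 0.042696986347436905), 1.3811266422271729)
```

```bash
cat >> h.py <<'E'
def plan(pos=None,yaw=None,rows=True,cmdpos=None):
    o=env.get_obs(); p=np.array(o["tool_pos"]); R=Rot.from_euler("xyz",o["tool_rot"],degrees=True)
    Rt=Rot.from_euler("xyz",[-90,0,yaw],degrees=True) if yaw is not None else R
    d=R.inv().apply(np.array(pos)-p)*1000
    print("delta",d.round(2),"rotvec",(R.inv()*Rt).as_rotvec(degrees=True).round(2),"t",o["time_s"],"F",o["force"])
E
python3 - <<'E'
from h import *
C=np.load("sceneC.npy").reshape(-1,3)
for c in [(.525,-.403),(.435,-.293)]:
    m=(np.hypot(C[:,0]-c[0],C[:,1]-c[1])<.045)&(C[:,2]>.06); P=C[m]; print(P.min(0),P.max(0))
i=camera_info("wrist"); o=env.get_obs(); R=Rot.from_euler("xyz",o["tool_rot"],degrees=True)
c=-np.array(i["R"]).T@i["t"]; print("cam in tool",R.inv().apply(c-o["tool_pos"]), "axis",R.inv().apply(np.array(i["R"])[2]),"imgx",R.inv().apply(np.array(i["R"])[0]), i["fx"])
plan([.548,-.2845,.40],-178.5)
E
```

```text
[ 0.4885 -0.4461  0.0603] [ 0.5485 -0.3798  0.3132]Traceback (most recent call last):
  File "<stdin>", line 4, in <module>
    return umr_minimum(a, axis, None, out, keepdims, initial, where)
ValueError: zero-size array to reduction operation minimum which has no identity
```

Run:
```python
from h import *
for n in ("scene","top"):
    C=np.load(n+"C.npy").reshape(-1,3)
    m=(np.hypot(C[:,0]-.525,C[:,1]+.403)<.08)&(C[:,2]>.27); P=C[m]; print(len(P),P.min(0),P.max(0),cv2.minAreaRect(P[:,:2].astype(np.float32)))
i=camera_info("wrist"); o=env.get_obs(); R=Rot.from_euler("xyz",o["tool_rot"],degrees=True)
c=-np.array(i["R"]).T@i["t"]; print("cam in tool",R.inv().apply(c-o["tool_pos"]), "axis",R.inv().apply(np.array(i["R"])[2]),"imgx",R.inv().apply(np.array(i["R"])[0]), i["fx"])
plan([.548,-.2845,.40],-178.5)
```

```text
284 [ 0.4947 -0.4461  0.27  ] [ 0.5425 -0.3807  0.3132] ((0.518734872341156, -0.41394323110580444), (0.030875319615006447, 0.06482790410518646), 18.19722557067871)
280 [ 0.4958 -0.4457  0.2702] [ 0.5385 -0.3814  0.3135] ((0.5170567035675049, -0.41343995928764343), (0.027718359604477882, 0.06096543371677399), 17.233203887939453)
cam in tool [-0.0683 -0.1506  0.0002] axis [ 0.2481  0.9687 -0.001 ] imgx [-0.0004  0.0012  1.    ] 332.7028300795438
delta [-375.71 -166.44 -159.99] rotvec [-0.   23.59  0.  ] t 1.0 F [-0.7232 -0.8291 -0.5055]
```

Call:
move_arm:
  moves:
    - [0, -166, 0, 0, 0, 0]
    - [0, -166, 0, 0, 0, 0]
    - [0, -166, 0, 0, 0, 0]
    - [0, -166, 0, 0, 0, 0]
    - [-376, -166, -160, 0, 23.6, 0]
    - [-376, -166, -160, 0, 23.6, 0]
    - [-376, -166, -160, 0, 23.6, 0]
    - [-376, -166, -160, 0, 23.6, 0]
    - [-376, -166, -160, 0, 23.6, 0]
    - [-376, -166, -160, 0, 23.6, 0]
    - [-376, -166, -160, 0, 23.6, 0]
    - [-376, -166, -160, 0, 23.6, 0]
    - [-376, -166, -160, 0, 23.6, 0]
    - [-376, -166, -160, 0, 23.6, 0]
    - [-376, -166, -160, 0, 23.6, 0]
    - [-376, -166, -160, 0, 23.6, 0]
    - [-376, -166, -160, 0, 23.6, 0]
  claw: 66
  newtons: 20

```text
time_s: 2.42
tool_pos: [0.5479, -0.285, 0.3995]
tool_rot: [-90.0, -0.0, -178.5]
force: [-0.4, -1.2, 0.6]
grip_width: 0.066
```

```bash
cat >> h.py <<'E'
def tool(bar,yaw,lean,up=0.0):
    "pose rows: grasp point at bar + up along tool; yaw = heading of hook-x/bail-x, lean deg of body to +x"
    o=env.get_obs(); p=np.array(o["tool_pos"]); R=Rot.from_euler("xyz",o["tool_rot"],degrees=True)
    Rt=Rot.from_euler("z",yaw,degrees=True)*Rot.from_euler("y",lean,degrees=True)*Rot.from_euler("z",180,degrees=True)*Rot.from_euler("x",-90,degrees=True)
    ya=Rt.apply([0,1,0]); P=np.array(bar)+ya*(.008-up)
    print("ROW",np.r_[R.inv().apply(P-p)*1000,(R.inv()*Rt).as_rotvec(degrees=True)].round(1),"tcp",P,"t",o["time_s"],"F",o["force"])
E
python3 - <<'E'
from h import *
i=camera_info("wrist"); p,d=read_camera("wrist"); cv2.imwrite("pics/w1.png",p[:,:,::-1]); C=cloud(d,i)
print(proj([.548,-.2845,.225],i))
P=C.reshape(-1,3); P=P[np.hypot(P[:,0]-.548,P[:,1]+.2845)<.045]
for lo,hi in [(.229,.245),(.2,.245),(.15,.17)]:
    q=P[(P[:,2]>lo)&(P[:,2]<hi)]; print(len(q),cv2.minAreaRect(q[:,:2].astype(np.float32)))
P=C.reshape(-1,3);q=P[(P[:,2]>.26)&(P[:,2]<.33)&(P[:,0]<.6)]; print(len(q),q.min(0),q.max(0),cv2.minAreaRect(q[:,:2].astype(np.float32)))
E
```

```text
[[318.8852 187.0784]]
224 ((0.5503295660018921, -0.28587132692337036), (0.02020411193370819, 0.04382132366299629), 0.08623086661100388)
516 ((0.5503721833229065, -0.2858870327472687), (0.02038789913058281, 0.04380471631884575), 0.23101860284805298)
747 ((0.5525349378585815, -0.2865859866142273), (0.04108988121151924, 0.04120383784174919), 41.78449630737305)Traceback (most recent call last):
  File "<stdin>", line 7, in <module>
    return umr_minimum(a, axis, None, out, keepdims, initial, where)
ValueError: zero-size array to reduction operation minimum which has no identity
```

View pics/w1.png

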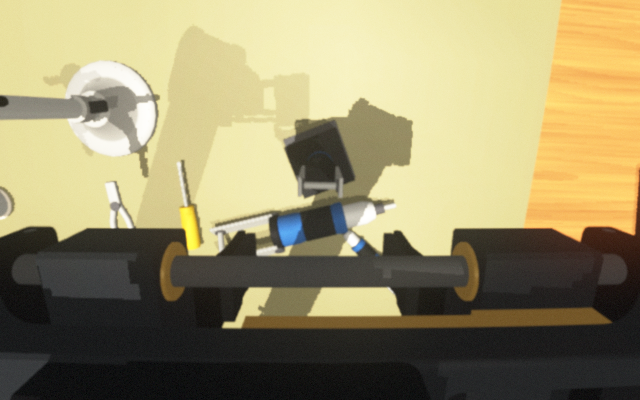

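Run:
```python
from h import *
p,d=read_camera("scene"); cv2.imwrite("pics/s2.png",p[:,:,::-1])
p,d=read_camera("top"); cv2.imwrite("pics/t2.png",p[:,:,::-1])
```

```text
(no output)
```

View pics/s2.png

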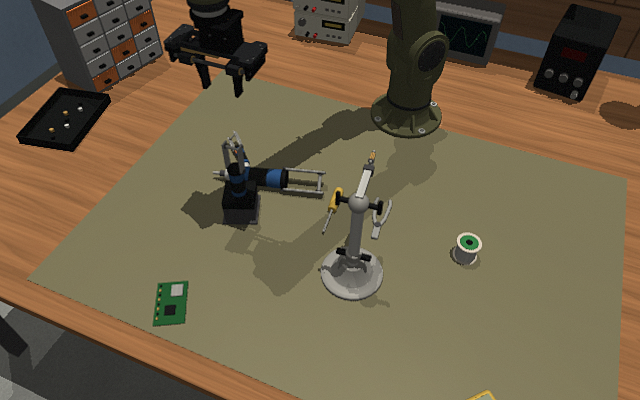

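View pics/t2.png

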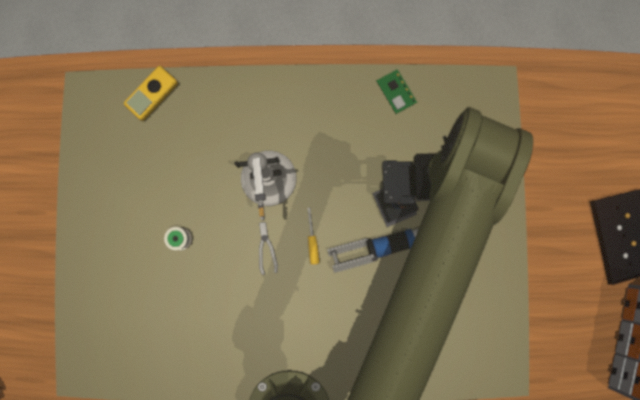

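The big look-alike, which stood free, toppled as the arm swept past and now lies behind the rest. The yellow screwdriver, pliers, reel and target look unmoved. Next I check for clutter around the grasp.

Run:
```python
from h import *
p,d=read_camera("scene"); i=camera_info("scene"); C=cloud(d,i)
zoom(p,190,350,110,240,5,"pics/s3.png")
c=C[110:240,190:350].reshape(-1,3)
for r in [(.06,.1),(.1,.13),(.13,.17),(.17,.2),(.2,.245),(.245,.33)]:
    q=c[(c[:,2]>r[0])&(c[:,2]<r[1])]; print(r,len(q),q.min(0) if len(q) else'',q.max(0) if len(q) else '')
q=c[(c[:,2]>.2)&(c[:,2]<.245)]; print(cv2.minAreaRect(q[:,:2].astype(np.float32)))
for n in ["screwdriver","pliers"]: print(n,models.spot_in(n,"scene")[:2])
```

```text
(0.06, 0.1) 744 [ 0.3862 -0.3349  0.06  ] [ 0.6002 -0.1169  0.0996]
(0.1, 0.13) 115 [ 0.54   -0.2966  0.1   ] [ 0.5691 -0.2653  0.1294]
(0.13, 0.17) 284 [ 0.5306 -0.3055  0.1303] [0.6254 0.0411 0.1696]
(0.17, 0.2) 109 [ 0.537  -0.3068  0.1704] [ 0.56   -0.2606  0.1999]
(0.2, 0.245) 176 [ 0.5378 -0.3073  0.2   ] [0.6278 0.0074 0.2445]
(0.245, 0.33) 132 [0.6188 0.0041 0.2459] [0.6375 0.0383 0.2828]
((0.5787703990936279, -0.14803701639175415), (0.3245408535003662, 0.03081773966550827), 77.90428924560547)
screwdriver [{'point': [0.4557, -0.0645, 0.022], 'score': 0.52}]
pliers [{'point': [0.4433, 0.0642, 0.0103], 'score': 0.68}, {'point': [0.5605, -0.2808, 0.1609], 'score': 0.19}]
```

View pics/s3.png

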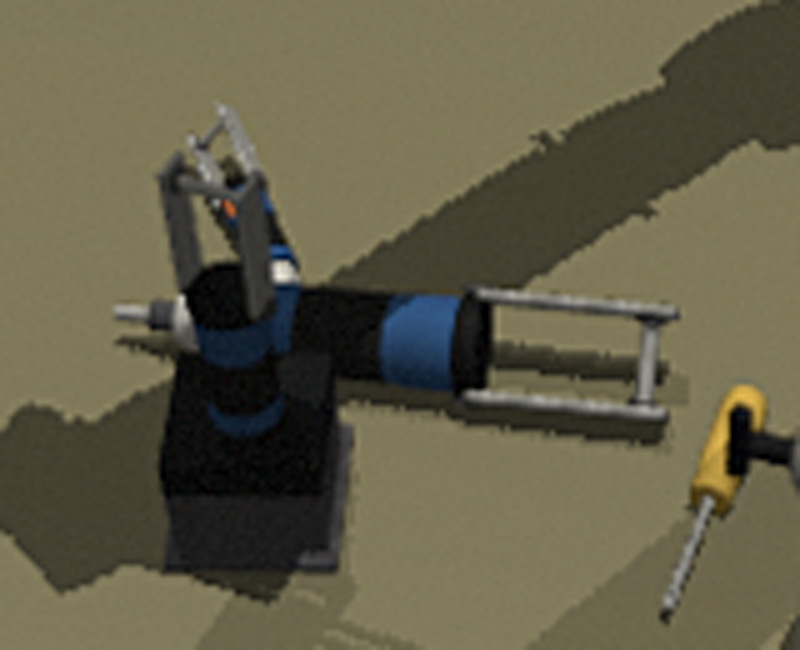

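Run:
```python
from h import *
tool([.5493,-.2853,.226],0.8,0)
```

```text
ROW [ -1.8 181.7  -0.4  -0.    0.6  -0. ] tcp [ 0.5493 -0.2853  0.218 ] t 2.7167 F [-0.3508  0.665   0.6292]
```

Call:
move_arm:
  moves:
    - [-1.8, 40, -0.4, 0, 0.6, 0]
    - [-1.8, 75, -0.4, 0, 0.6, 0]
    - [-1.8, 105, -0.4, 0, 0.6, 0]
    - [-1.8, 130, -0.4, 0, 0.6, 0]
    - [-1.8, 150, -0.4, 0, 0.6, 0]
    - [-1.8, 165, -0.4, 0, 0.6, 0]
    - [-1.8, 176, -0.4, 0, 0.6, 0]
    - [-1.8, 181.5, -0.4, 0, 0.6, 0]
    - [-1.8, 181.5, -0.4, 0, 0.6, 0]
    - [-1.8, 181.5, -0.4, 0, 0.6, 0]

```text
time_s: 3.55
tool_pos: [0.5503, -0.2843, 0.2188]
tool_rot: [-90.0, 0.1, -179.1]
force: [-1.0, -0.1, 1.0]
grip_width: 0.0663
```

Run:
```python
from h import *
p,d=read_camera("wrist"); cv2.imwrite("pics/w2.png",p[:,:,::-1])
p,d=read_camera("scene"); zoom(p,190,290,100,220,5,"pics/s4.png")
```

```text
(no output)
```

View pics/w2.png

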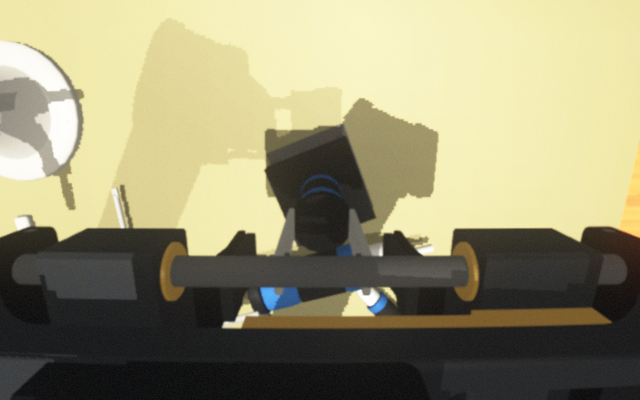

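View pics/s4.png

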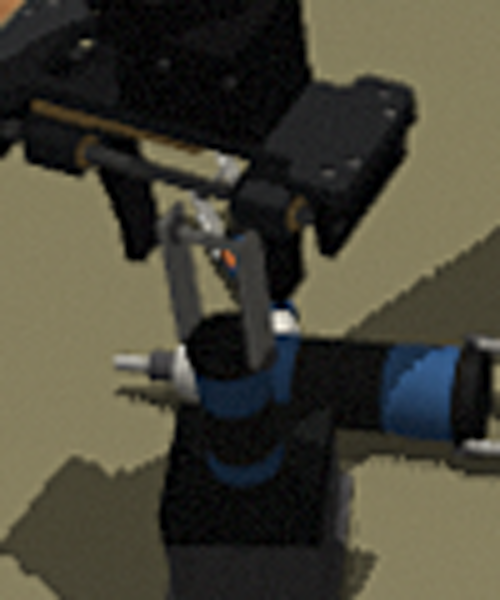

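Run:
```python
from h import *
i=camera_info("scene")
P=[[.5493,-.2843,.225],[.5493,-.3063,.235],[.5493,-.2623,.235],[.5503,-.3175,.208],[.5503,-.2511,.208]]
print((proj(P,i)-[190,100])*5)
```

```text
[[208.8377 238.8399]
 [164.6431 210.0301]
 [248.2455 236.1925]
 [150.4349 247.0043]
 [274.6051 286.4261]]
```

Call:
move_arm:
  moves:
    - [0, 0, 0, 0, 0, 0]
    - [0, 0, 0, 0, 0, 0]
    - [0, 0, 0, 0, 0, 0]
    - [0, 0, 0, 0, 0, 0]
    - [0, 0, 0, 0, 0, 0]
    - [0, 0, 0, 0, 0, 0]
  claw: 35
  newtons: 40

```text
time_s: 4.15
tool_pos: [0.5501, -0.2843, 0.2183]
tool_rot: [-90.0, 0.0, -179.1]
force: [0.1, -0.3, 0.7]
grip_width: 0.0438
```

Call:
move_arm:
  moves:
    - [0, -5, 0, 0, 0, 0]
    - [0, -15, 0, 0, 0, 0]
    - [0, -30, 0, 0, 0, 0]
    - [0, -45, 0, 0, 0, 0]
    - [0, -60, 0, 0, 0, 0]
    - [0, -75, 0, 0, 0, 0]
    - [0, -90, 0, 0, 0, 0]
    - [0, -105, 0, 0, 0, 0]
    - [0, -113, 0, 0, 0, 0]
    - [0, -117, 0, 0, 0, 0]
    - [0, -117, 0, 0, 0, 0]
    - [0, -117, 0, 0, 0, 0]

```text
time_s: 5.15
tool_pos: [0.5498, -0.2838, 0.3344]
tool_rot: [-90.0, -0.1, -179.1]
force: [0.4, 0.0, -3.3]
grip_width: 0.0439
```

Run:
```python
from h import *
o=env.get_obs(); print(o["tool_pos"],o["grip_width"],o["force"],o["wrist_torque"])
for n in ("scene","top"):
    p,d=read_camera(n); i=camera_info(n); C=cloud(d,i); cv2.imwrite(f"pics/{n}5.png",p[:,:,::-1]); np.save(n+"C5.npy",C)
```

```text
[ 0.5498 -0.2838  0.3344] 0.043926873155147934 [ 0.3844  0.0322 -3.2596] [0.0856 0.0536 0.0045]
```

View pics/scene5.png

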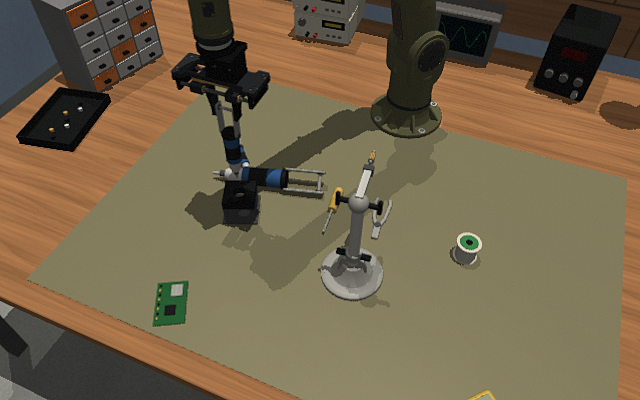

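Run:
```python
from h import *
plan([.446,.033,.330],-173.4)
C=np.load("sceneC5.npy").reshape(-1,3)
P=C[(np.hypot(C[:,0]-.55,C[:,1]+.284)<.05)]
for z in np.arange(.12,.34,.02):
    q=P[(P[:,2]>z)&(P[:,2]<z+.02)]
    if len(q): print(round(z,2),len(q),np.median(q,0),q.min(0)[:2],q.max(0)[:2])
# hook details from initial clouds
for n,c in [("scene",(310,400,140,300)),("top",(225,305,145,225))]:
    C=np.load(n+"C.npy")[c[2]:c[3],c[0]:c[1]].reshape(-1,3); P=C[(C[:,2]>.28)&(C[:,2]<.298)&(C[:,0]<.605)&(C[:,1]<.07)]
    v=np.polyfit(P[:,0],P[:,1],1); print(n,np.degrees(np.arctan(v[0])),np.polyval(v,.511),P[:,0].min())
    B=C[(C[:,2]<.012)&(C[:,2]>.007)]; B=B[np.hypot(B[:,0]-.62,B[:,1]-.05)<.085]; print(cv2.fitEllipse(cv2.convexHull(B[:,:2].astype(np.float32))))
```

```text
delta [  98.66    4.29 -318.31] rotvec [ 0.06 -5.71  0.11] t 5.25 F [-0.6276  0.8192 -2.4545]
0.12 7 [ 0.55   -0.2825  0.1295] [ 0.545  -0.2859] [ 0.5516 -0.2804]
0.14 25 [ 0.5532 -0.2803  0.1504] [ 0.5446 -0.2879] [ 0.5589 -0.2733]
0.16 61 [ 0.5576 -0.277   0.1725] [ 0.5434 -0.2952] [ 0.5632 -0.2695]
0.18 68 [ 0.56   -0.2747  0.1935] [ 0.5399 -0.2983] [ 0.567  -0.2647]
0.2 96 [ 0.5609 -0.2733  0.2101] [ 0.5383 -0.2986] [ 0.5668 -0.2651]
0.22 98 [ 0.5612 -0.2738  0.2301] [ 0.5386 -0.297 ] [ 0.5674 -0.2652]
0.24 100 [ 0.5624 -0.2734  0.2515] [ 0.5406 -0.2977] [ 0.5686 -0.2625]
0.26 233 [ 0.555  -0.2823  0.2748] [ 0.5306 -0.3035] [ 0.5701 -0.2586]
0.28 86 [ 0.5507 -0.2996  0.289 ] [ 0.5351 -0.3048] [ 0.5674 -0.2597]
0.3 78 [ 0.552  -0.3002  0.3091] [ 0.5373 -0.3049] [ 0.5589 -0.2597]
0.32 133 [ 0.556  -0.2832  0.3308] [ 0.5357 -0.3143] [ 0.5619 -0.251 ]
0.34 186 [ 0.5525 -0.295   0.3477] [ 0.537  -0.3163] [ 0.563  -0.2473]
scene 6.081369471829697 0.0413935090344002 0.49003525501586176
((0.6200888156890869, 0.05235116928815842), (0.14876788854599, 0.1505616456270218), 143.15704345703125)
top 6.013227241196167 0.03963115952527807 0.49296709893335966
((0.6195987462997437, 0.05052705481648445), (0.14818300306797028, 0.1555720716714859), 68.14340209960938)
```

Call:
move_arm:
  moves:
    - [5, 2, -18, 0, -0.5, 0]
    - [14, 4, -48, 0, -1, 0]
    - [24, 4, -80, 0, -1.6, 0]
    - [34, 4, -112, 0, -2, 0]
    - [44, 4, -144, 0, -2.5, 0]
    - [54, 4, -176, 0, -3, 0]
    - [64, 4, -208, 0, -3.5, 0]
    - [74, 4, -240, 0, -4, 0]
    - [84, 4, -270, 0, -4.5, 0]
    - [92, 4, -295, 0, -5, 0]
    - [97, 4, -312, 0, -5.1, 0]
    - [98.7, 4, -318.5, 0, -5.1, 0]
    - [98.7, 4, -318.5, 0, -5.1, 0]
    - [98.7, 4, -318.5, 0, -5.1, 0]
    - [98.7, 4, -318.5, 0, -5.1, 0]

```text
time_s: 6.5
tool_pos: [0.4467, 0.0311, 0.3307]
tool_rot: [-90.0, -0.0, -174.2]
force: [-0.1, -0.0, -3.5]
grip_width: 0.0438
```

Run:
```python
from h import *
o=env.get_obs(); print(o["tool_pos"],o["tool_rot"],o["force"])
for n in ("wrist","scene","top"):
    i=camera_info(n);p,d=read_camera(n); C=cloud(d,i); cv2.imwrite(f"pics/{n}6.png",p[:,:,::-1]); np.save(n+"C6.npy",C); np.save(n+"p6.npy",p)
    print(n,proj([[.5105,.0399,.262],[.5105,.0399,.2905],[.492,.038,.296]],i).round(1).tolist())
```

```text
[0.4467 0.0311 0.3307] [ -89.9742   -0.0309 -174.1662] [-0.0904 -0.0007 -3.4584]
wrist [[316.0, 123.2], [315.5, 124.2], [315.4, 158.6]]
scene [[370.4, 165.3], [371.6, 155.8], [373.8, 148.2]]
top [[262.5, 211.8], [261.0, 210.8], [261.6, 219.5]]
```

View pics/wrist6.png

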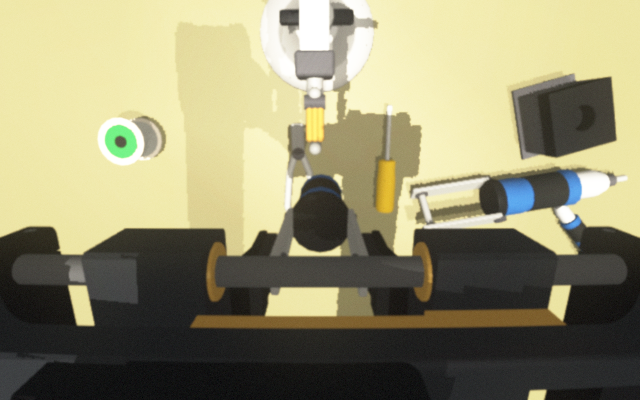

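View pics/scene6.png

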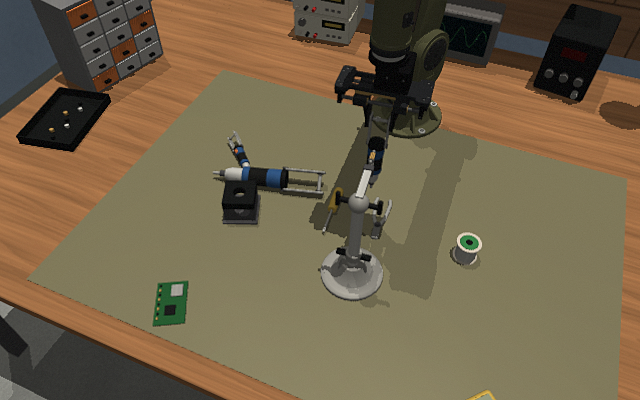

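Run:
```python
from h import *
C=np.load("wristC6.npy");p=np.load("wristp6.npy")
R=C[40:165,290:342].reshape(-1,3); R=R[(R[:,2]>.24)&(R[:,2]<.31)]
for x in np.arange(.485,.61,.008):
    q=R[(R[:,0]>=x)&(R[:,0]<x+.008)]
    if len(q)>2: print(round(x,3),len(q),np.median(q,0),q.min(0)[1:],q.max(0)[1:])
q=R[(R[:,0]<.6)]; v=np.polyfit(q[:,0],q[:,1],1); print("yaw",np.degrees(np.arctan(v[0])),np.polyval(v,.5105),q[:,0].min())
# driver in wrist view
c=C[170:300,260:380].reshape(-1,3)
for z in (.25,.26,.27,.28,.3):
    q=c[(c[:,2]>z)&(c[:,2]<z+.01)]
    if len(q): print("drv",z,len(q),np.median(q,0),q.min(0),q.max(0))
q=c[(c[:,2]>.262)&(c[:,2]<.285)]; q=q[np.hypot(q[:,0]-.446,q[:,1]-.033)<.05]
if len(q)>5: print(cv2.minEnclosingCircle(q[:,:2].astype(np.float32)),np.median(q[:,2]))
# driver from scene and top
for n in ("scene","top"):
    D=np.load(n+"C6.npy").reshape(-1,3); D=D[np.hypot(D[:,0]-.446,D[:,1]-.033)<.05]
    for z in np.arange(.12,.36,.03):
        q=D[(D[:,2]>z)&(D[:,2]<z+.03)]
        if len(q)>3: print(n,round(z,2),len(q),np.median(q,0),q.min(0)[:2],q.max(0)[:2])
```

```text
0.493 133 [0.4982 0.0386 0.2933] [0.0354 0.2637] [0.0431 0.2961]
0.501 253 [0.5052 0.0395 0.2928] [0.0344 0.2905] [0.0444 0.2953]
0.509 254 [0.513  0.0405 0.2916] [0.035  0.2891] [0.0458 0.2936]
0.517 317 [0.5211 0.0415 0.2918] [0.0354 0.2881] [0.0476 0.2945]
0.525 245 [0.5287 0.0419 0.2903] [0.0361 0.2796] [0.0477 0.294 ]
0.533 551 [0.5375 0.0437 0.2887] [0.033  0.2703] [0.0542 0.2913]
0.541 595 [0.545  0.044  0.2893] [0.0334 0.2874] [0.0548 0.2912]
0.549 338 [0.5522 0.0442 0.2865] [0.0343 0.2837] [0.0527 0.2897]
yaw 6.214140082885302 0.04025811320997284 0.49458780051596174
drv 0.25 42 [0.4648 0.0305 0.2515] [0.4588 0.0178 0.25  ] [0.4658 0.0448 0.2546]
drv 0.26 121 [0.4648 0.0322 0.2675] [0.446  0.0073 0.2629] [0.4677 0.0548 0.2699]
drv 0.27 2842 [0.4481 0.0306 0.2719] [0.4267 0.0076 0.27  ] [0.4677 0.0529 0.28  ]
drv 0.28 135 [0.4546 0.0479 0.2854] [0.4363 0.01   0.28  ] [0.4589 0.0531 0.29  ]
drv 0.3 174 [0.4542 0.0481 0.3049] [0.4367 0.0107 0.3   ] [0.4589 0.0536 0.3099]
((0.4502682387828827, 0.030802685767412186), 0.024052711203694344) 0.27188063792919115
scene 0.12 20 [0.4488 0.0311 0.1387] [0.4448 0.0257] [0.4543 0.036 ]
scene 0.15 47 [0.4562 0.038  0.165 ] [0.4425 0.0265] [0.4601 0.0437]
scene 0.18 59 [0.4566 0.0433 0.1958] [0.4416 0.0136] [0.464  0.0495]
scene 0.21 93 [0.4575 0.0406 0.2245] [0.4396 0.0133] [0.4653 0.0491]
scene 0.24 134 [0.4582 0.0382 0.258 ] [0.4223 0.0086] [0.4942 0.0547]
scene 0.27 228 [0.4502 0.0309 0.2729] [0.4236 0.0082] [0.4949 0.0556]
scene 0.3 92 [0.4535 0.0144 0.3209] [0.4346 0.0031] [0.4615 0.0639]
scene 0.33 227 [0.4523 0.0264 0.342 ] [ 0.4333 -0.001 ] [0.4624 0.066 ]
```

Run:
```python
from h import *
plan([.4467,.0332,.3013],-173.85)
plan([.5115,.0402,.3013],-173.85)
```

```text
delta [-0.17 29.44 -1.55] rotvec [ 0.02 -0.3   0.04] t 6.65 F [-0.1252  0.092  -2.3733]
delta [-65.35  29.4   -1.91] rotvec [ 0.02 -0.3   0.04] t 6.65 F [-0.1252  0.092  -2.3733]
```

Call:
move_arm:
  moves:
    - [0, 8, -1, 0, 0, 0]
    - [0, 18, -1.5, 0, -0.3, 0]
    - [0, 26, -1.7, 0, -0.3, 0]
    - [0, 29.5, -1.7, 0, -0.3, 0]
    - [0, 29.5, -1.7, 0, -0.3, 0]
    - [-4, 29.5, -1.7, 0, -0.3, 0]
    - [-10, 29.5, -1.7, 0, -0.3, 0]
    - [-16, 29.5, -1.7, 0, -0.3, 0]
    - [-22, 29.5, -1.7, 0, -0.3, 0]
    - [-28, 29.5, -1.7, 0, -0.3, 0]
    - [-32, 29.5, -1.8, 0, -0.3, 0]
    - [-32, 29.5, -1.8, 0, -0.3, 0]

```text
time_s: 7.65
tool_pos: [0.479, 0.0383, 0.3014]
tool_rot: [-90.0, 0.0, -173.7]
force: [0.4, -0.2, -3.4]
grip_width: 0.0435
```

Run:
```python
from h import *
for n,b,s in (("scene",(330,420,100,220),5),("wrist",(240,400,0,320),2)):
    i=camera_info(n);p,d=read_camera(n); zoom(p,*b,s,f"pics/{n}7.png")
    if n=="wrist":
        C=cloud(d,i)
        R=C[20:235,290:342].reshape(-1,3); R=R[(R[:,2]>.28)&(R[:,2]<.30)&(R[:,0]<.6)]; v=np.polyfit(R[:,0],R[:,1],1); print(np.degrees(np.arctan(v[0])),np.polyval(v,.5115),R[:,0].min(),R[:,2].max())
plan([.5115,.0402,.3013],-173.85)
```

```text
6.006856421172793 0.04069563755983653 0.49449552109920963 0.29579871499293253
delta [-33.41   0.04   1.68] rotvec [0.01 0.15 0.04] t 7.75 F [-0.2564  0.6501 -2.7921]
```

View pics/scene7.png

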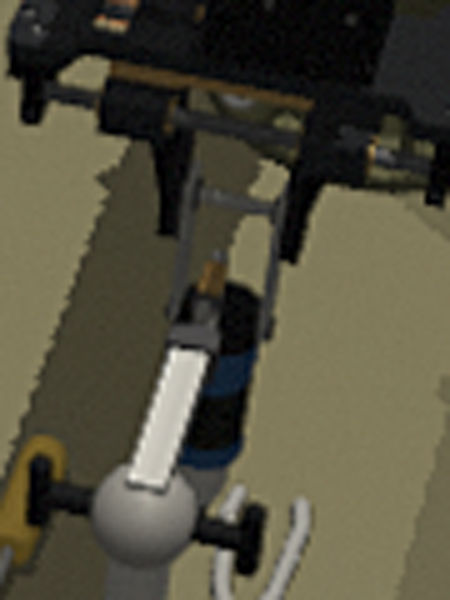

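View pics/wrist7.png

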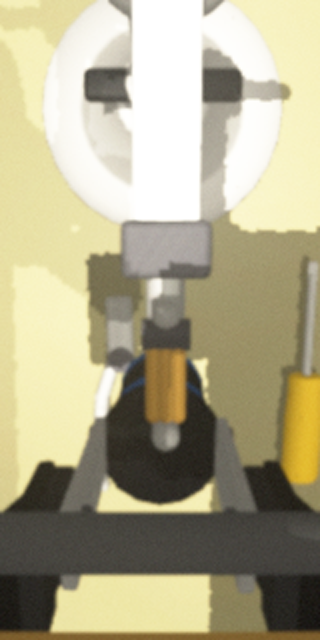

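Call:
move_arm:
  moves:
    - [-5, 0, 0.3, 0, 0, 0]
    - [-11, 0, 0.6, 0, 0, 0]
    - [-17, 0, 0.9, 0, 0, 0]
    - [-23, 0, 1.2, 0, 0, 0]
    - [-29, 0, 1.4, 0, 0, 0]
    - [-33, 0, 1.5, 0, 0, 0]
    - [-33.5, 0, 1.5, 0, 0, 0]
    - [-33.5, 0, 1.5, 0, 0, 0]

```text
time_s: 8.42
tool_pos: [0.5117, 0.0404, 0.3013]
tool_rot: [-90.0, -0.0, -173.7]
force: [-0.5, 0.4, -2.7]
grip_width: 0.0436
```

Run:
```python
from h import *
o=env.get_obs();print(o["tool_pos"],o["tool_rot"],o["force"])
for n,b,s in (("scene",(330,420,100,220),5),("wrist",(240,400,0,320),2)):
    i=camera_info(n);p,d=read_camera(n); zoom(p,*b,s,f"pics/{n}8.png")
    if n=="wrist":
        C=cloud(d,i); c=C[60:320,240:400].reshape(-1,3); q=c[(c[:,2]>.236)&(c[:,2]<.25)]; print(len(q),np.median(q,0),q.min(0),q.max(0))
        q=c[(c[:,2]>.255)&(c[:,2]<.285)&(c[:,0]<.528)]; print("cheeks",len(q),q.min(0),q.max(0))
```

```text
[0.5117 0.0404 0.3013] [ -90.0207   -0.0387 -173.704 ] [-0.5408  0.3881 -2.7309]
1535 [0.5122 0.0341 0.2426] [0.4918 0.0167 0.2361] [0.5283 0.0641 0.25  ]
cheeks 506 [0.5008 0.0194 0.2554] [0.528  0.0627 0.2849]
```

View pics/scene8.png

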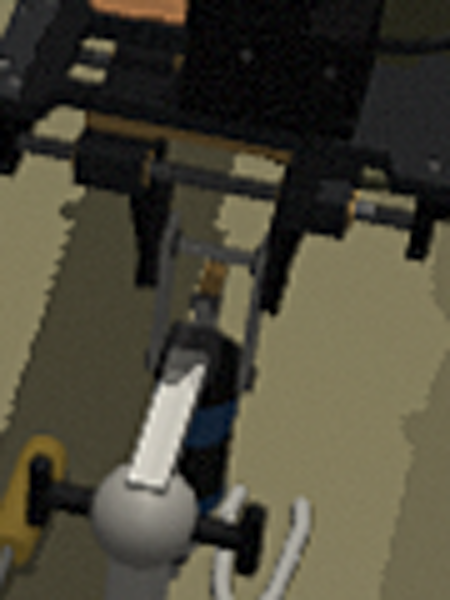

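View pics/wrist8.png

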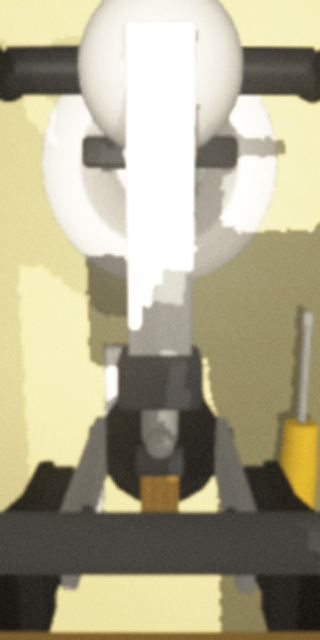

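Call:
move_arm:
  moves:
    - [0, 3, 0, 0, 0, 0]
    - [0, 6, 0, 0, 0, 0]
    - [0, 8, 0, 0, 0, 0]
    - [0, 10, 0, 0, 0, 0]
    - [0, 12, 0, 0, 0, 0]
    - [0, 14, 0, 0, 0, 0]
    - [0, 16, 0, 0, 0, 0]
    - [0, 18, 0, 0, 0, 0]

```text
time_s: 9.18
tool_pos: [0.5109, 0.0402, 0.2846]
tool_rot: [-90.0, -0.0, -173.7]
force: [-4.1, -0.5, 5.8]
grip_width: 0.0439
```

Call:
move_arm:
  moves:
    - [0, 1.5, 0, 0, 0, 0]
    - [0, 3, 0, 0, 0, 0]
    - [0, 4.5, 0, 0, 0, 0]
    - [0, 6, 0, 0, 0, 0]

```text
time_s: 9.52
tool_pos: [0.5122, 0.0403, 0.2796]
tool_rot: [-89.9, 0.2, -173.7]
force: [-2.1, -1.1, 9.3]
grip_width: 0.0437
```

Call:
move_arm:
  moves:
    - [0, 1, 0, 0, 0, 0]
    - [0, 2, 0, 0, 0, 0]
    - [0, 3, 0, 0, 0, 0]

```text
time_s: 9.77
tool_pos: [0.5118, 0.0404, 0.2766]
tool_rot: [-89.9, 0.1, -173.7]
force: [-3.8, -0.2, 7.3]
grip_width: 0.0439
```

Run:
```python
from h import *
o=env.get_obs();print(o["tool_pos"],o["tool_rot"],o["force"],o["wrist_torque"])
for n,b,s in (("scene",(330,420,100,220),5),("wrist",(240,400,0,320),2)):
    i=camera_info(n);p,d=read_camera(n); zoom(p,*b,s,f"pics/{n}9.png")
    if n=="wrist":
        C=cloud(d,i); c=C[60:320,240:400].reshape(-1,3); c=c[(np.hypot(c[:,0]-.512,c[:,1]-.04)<.022)]; q=c[(c[:,2]>.19)&(c[:,2]<.25)]; print(np.percentile(q[:,2],[10,50,90]))
o=env.get_obs();print(o["force"])
```

```text
[0.5118 0.0404 0.2766] [ -89.9468    0.1128 -173.7132] [-3.7771 -0.187   7.2721] [-0.0282  0.8696 -0.0216]
[0.2167 0.2178 0.2401]
[-4.4167 -0.1744  4.729 ]
```

View pics/wrist9.png

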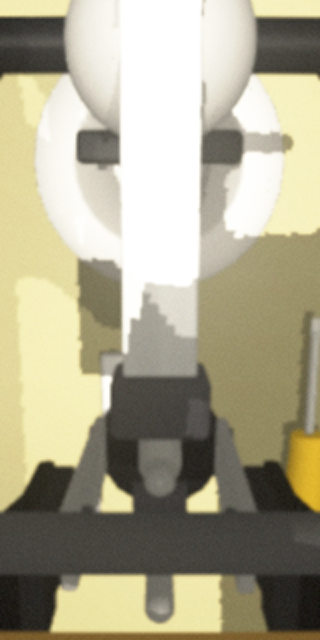

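View pics/scene9.png

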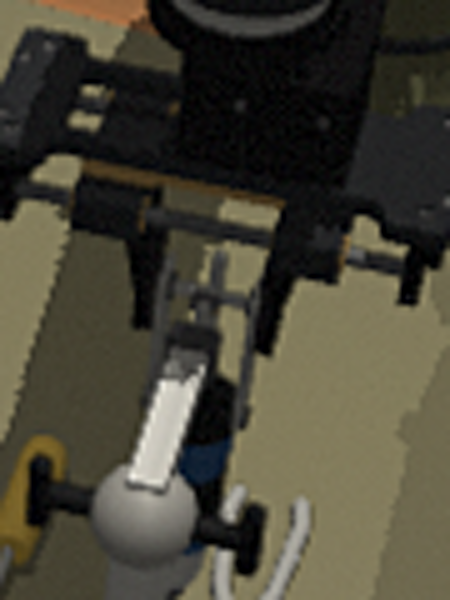

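Call:
move_arm:
  moves:
    - [0, 1.5, 0, 0, 0, 0]
    - [0, 3, 0, 0, 0, 0]
    - [0, 4.5, 0, 0, 0, 0]
    - [0, 6, 0, 0, 0, 0]
    - [0, 7, 0, 0, 0, 0]

```text
time_s: 10.28
tool_pos: [0.5111, 0.0403, 0.2677]
tool_rot: [-90.0, -0.0, -173.7]
force: [-4.1, -1.0, 2.9]
grip_width: 0.0438
```

Call:
move_arm:
  moves:
    - [0, 1.5, 0, 0, 0, 0]
    - [0, 3, 0, 0, 0, 0]
    - [0, 4.5, 0, 0, 0, 0]
    - [0, 6, 0, 0, 0, 0]
    - [0, 7.5, 0, 0, 0, 0]
    - [0, 8.5, 0, 0, 0, 0]

```text
time_s: 10.78
tool_pos: [0.5121, 0.0403, 0.2583]
tool_rot: [-90.0, 0.1, -173.7]
force: [-0.5, 0.4, -4.2]
grip_width: 0.0437
```

Call:
move_arm:
  moves:
    - [0, 0.7, 0, 0, 0, 0]
    - [0, 1.4, 0, 0, 0, 0]
    - [0, 2, 0, 0, 0, 0]
    - [0, 2, 0, 0, 0, 0]

```text
time_s: 11.12
tool_pos: [0.5117, 0.0403, 0.257]
tool_rot: [-90.0, 0.0, -173.7]
force: [-0.4, -0.2, -3.4]
grip_width: 0.0438
```

Run:
```python
from h import *
o=env.get_obs();print(o["tool_pos"],o["force"])
for n,b,s in (("scene",(330,420,100,220),5),("wrist",(240,400,0,320),2)):
    p,d=read_camera(n); zoom(p,*b,s,f"pics/{n}10.png")
print(env.get_obs()["force"])
```

```text
[0.5117 0.0403 0.257 ] [-0.4475 -0.2334 -3.3548]
[-0.037  -0.3467 -3.5067]
```

View pics/wrist10.png

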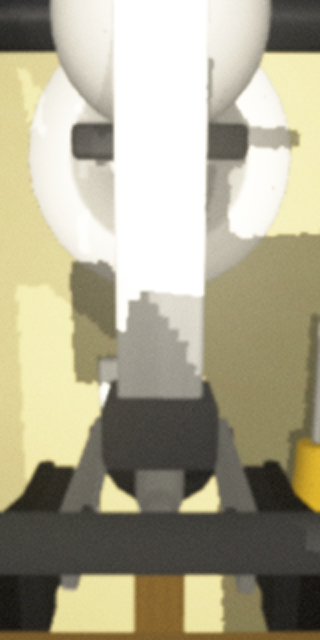

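View pics/scene10.png

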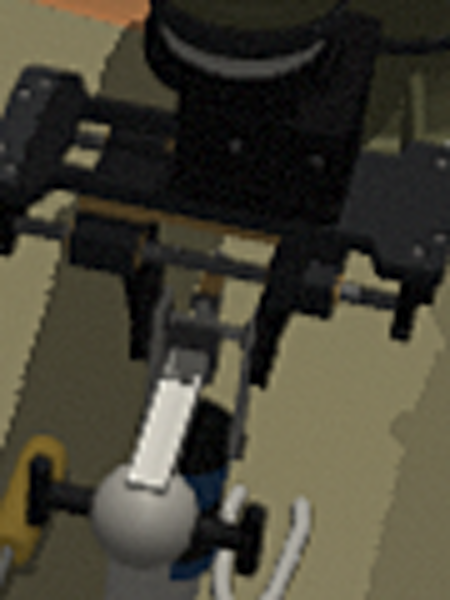

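Gate shut above the bar (orange visible again at wrist crop (158,600) and scene crop (210,285)). Now the proof pull.

Call:
move_arm:
  moves:
    - [0, -3, 0, 0, 0, 0]
    - [0, -7, 0, 0, 0, 0]
    - [0, -11, 0, 0, 0, 0]
    - [0, -14, 0, 0, 0, 0]
    - [0, -16.5, 0, 0, 0, 0]
    - [0, -18, 0, 0, 0, 0]
    - [0, -18, 0, 0, 0, 0]

```text
time_s: 11.8
tool_pos: [0.5118, 0.0403, 0.2755]
tool_rot: [-90.0, 0.0, -173.7]
force: [-0.3, -0.5, -3.5]
grip_width: 0.0434
```

Call:
move_arm:
  moves:
    - [0, -1, 0, 0, 0, 0]
    - [0, -2, 0, 0, 0, 0]
    - [0, -2.5, 0, 0, 0, 0]
    - [0, -2.5, 0, 0, 0, 0]

```text
time_s: 12.13
tool_pos: [0.5116, 0.0403, 0.2776]
tool_rot: [-90.0, 0.0, -173.7]
force: [-0.1, 0.0, -3.3]
grip_width: 0.0438
```

Call:
move_arm:
  moves:
    - [0, -0.5, 0, 0, 0, 0]
    - [0, -1, 0, 0, 0, 0]
    - [0, -1, 0, 0, 0, 0]

```text
time_s: 12.38
tool_pos: [0.5115, 0.0403, 0.2784]
tool_rot: [-90.0, -0.0, -173.7]
force: [-0.1, 0.3, -3.6]
grip_width: 0.0439
```

Call:
move_arm:
  moves:
    - [0, -0.5, 0, 0, 0, 0]
    - [0, -1, 0, 0, 0, 0]
    - [0, -1, 0, 0, 0, 0]

```text
time_s: 12.63
tool_pos: [0.5114, 0.0403, 0.2787]
tool_rot: [-90.0, -0.0, -173.7]
force: [1.0, 0.6, -8.9]
grip_width: 0.0436
```

Call:
move_arm:
  moves:
    - [0, -0.3, 0, 0, 0, 0]
    - [0, -0.3, 0, 0, 0, 0]

```text
time_s: 12.8
tool_pos: [0.5114, 0.0403, 0.2789]
tool_rot: [-90.0, -0.1, -173.7]
force: [3.1, 0.4, -11.5]
grip_width: 0.0437
```

Call:
move_arm:
  moves:
    - [0, 0, 0, 0, 0, 0]
    - [0, 0, 0, 0, 0, 0]
    - [0, 0, 0, 0, 0, 0]
    - [0, 0, 0, 0, 0, 0]

```text
time_s: 13.13
tool_pos: [0.5113, 0.0403, 0.279]
tool_rot: [-90.0, -0.1, -173.7]
force: [4.1, 1.4, -16.2]
grip_width: 0.0438
```

Call:
move_arm:
  moves:
    - [0, 0, 0, 0, 0, 0]
    - [0, 0, 0, 0, 0, 0]
    - [0, 0, 0, 0, 0, 0]
    - [0, 0, 0, 0, 0, 0]

```text
time_s: 13.47
tool_pos: [0.5113, 0.0403, 0.2791]
tool_rot: [-90.0, -0.1, -173.7]
force: [4.0, 0.0, -19.1]
grip_width: 0.0437
```

Run:
```python
from h import *
o=env.get_obs();print(o["tool_pos"],o["force"])
for n,b,s in (("scene",(330,420,100,220),5),("wrist",(240,400,0,320),2)):
    p,d=read_camera(n); zoom(p,*b,s,f"pics/{n}11.png")
    print(env.get_obs()["force"])
```

```text
[0.5113 0.0403 0.2791] [  4.0002   0.0069 -19.0688]
[  3.7102   0.6472 -19.9179]
[  4.6154   1.263  -20.5095]
```

View pics/scene11.png

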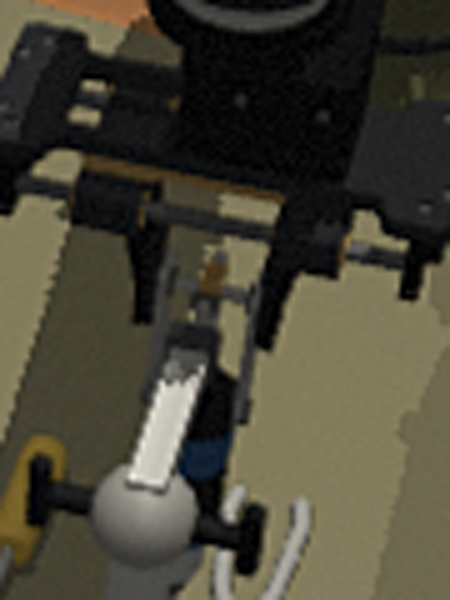

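Call:
move_arm:
  moves:
    - [0, 0.7, 0, 0, 0, 0]

```text
time_s: 13.65
tool_pos: [0.5114, 0.0402, 0.279]
tool_rot: [-90.0, -0.0, -173.7]
force: [2.8, 0.7, -15.8]
grip_width: 0.0437
```

Call:
move_arm:
  moves:
    - [0, 0.3, 0, 0, 0, 0]
    - [0, 0.3, 0, 0, 0, 0]

```text
time_s: 13.82
tool_pos: [0.5114, 0.0403, 0.279]
tool_rot: [-90.0, -0.0, -173.7]
force: [2.4, 1.0, -17.2]
grip_width: 0.044
```

Call:
move_arm:
  moves:
    - [0, 0.6, 0, 0, 0, 0]
    - [0, 0.6, 0, 0, 0, 0]

```text
time_s: 13.98
tool_pos: [0.5114, 0.0402, 0.2789]
tool_rot: [-90.0, 0.0, -173.7]
force: [1.5, 0.7, -13.3]
grip_width: 0.0439
```

Call:
move_arm:
  moves:
    - [0, 0.1, 0, 0, 0, 0]
    - [0, 0.1, 0, 0, 0, 0]

```text
time_s: 14.15
tool_pos: [0.5115, 0.0403, 0.2788]
tool_rot: [-90.0, 0.0, -173.7]
force: [0.1, 0.2, -12.1]
grip_width: 0.0438
```

Call:
move_arm:
  moves:
    - [0, 0, 0, 0, 0, 0]
    - [0, 0, 0, 0, 0, 0]

```text
time_s: 14.32
tool_pos: [0.5115, 0.0403, 0.2788]
tool_rot: [-90.0, 0.0, -173.7]
force: [0.3, 0.4, -8.6]
grip_width: 0.0437
```

Call:
move_arm:
  moves:
    - [0, -0.25, 0, 0, 0, 0]
    - [0, -0.25, 0, 0, 0, 0]

```text
time_s: 14.48
tool_pos: [0.5115, 0.0403, 0.2788]
tool_rot: [-90.0, 0.0, -173.7]
force: [-1.3, 0.2, -8.8]
grip_width: 0.0439
```

Call:
move_arm:
  moves:
    - [0, -0.2, 0, 0, 0, 0]
    - [0, -0.2, 0, 0, 0, 0]

```text
time_s: 14.65
tool_pos: [0.5115, 0.0403, 0.2787]
tool_rot: [-90.0, 0.0, -173.7]
force: [-0.5, -1.1, -10.3]
grip_width: 0.0437
```

Call:
move_arm:
  moves:
    - [0, -0.12, 0, 0, 0, 0]
    - [0, -0.12, 0, 0, 0, 0]

```text
time_s: 14.82
tool_pos: [0.5115, 0.0403, 0.2788]
tool_rot: [-90.0, -0.0, -173.7]
force: [-0.6, 0.3, -10.4]
grip_width: 0.0438
```

Call:
move_arm:
  moves:
    - [0, -0.08, 0, 0, 0, 0]
    - [0, -0.08, 0, 0, 0, 0]
    - [0, -0.08, 0, 0, 0, 0]

```text
time_s: 15.07
tool_pos: [0.5115, 0.0403, 0.2787]
tool_rot: [-90.0, -0.0, -173.7]
force: [-0.3, 0.3, -9.8]
grip_width: 0.0438
```

Call:
move_arm:
  moves:
    - [0, -0.2, 0, 0, 0, 0]
    - [0, -0.2, 0, 0, 0, 0]

```text
time_s: 15.23
tool_pos: [0.5115, 0.0403, 0.2788]
tool_rot: [-90.0, -0.0, -173.7]
force: [-0.5, -0.1, -10.9]
grip_width: 0.0435
```

Call:
move_arm:
  moves:
    - [0, 0, 0, 0, 0, 0]
    - [0, 0, 0, 0, 0, 0]

```text
time_s: 15.4
tool_pos: [0.5115, 0.0403, 0.2788]
tool_rot: [-90.0, -0.0, -173.7]
force: [-0.3, -0.2, -11.3]
grip_width: 0.0438
```

Call:
move_arm:
  moves:
    - [0, 0, 0, 0, 0, 0]
    - [0, 0, 0, 0, 0, 0]

```text
time_s: 15.57
tool_pos: [0.5115, 0.0403, 0.2788]
tool_rot: [-90.0, -0.0, -173.7]
force: [0.2, -0.6, -12.2]
grip_width: 0.0435
```

Call:
move_arm:
  moves:
    - [0, 0, 0, 0, 0, 0]
    - [0, 0, 0, 0, 0, 0]

```text
time_s: 15.73
tool_pos: [0.5115, 0.0403, 0.2788]
tool_rot: [-90.0, -0.0, -173.7]
force: [0.4, 0.6, -11.7]
grip_width: 0.0435
```

Call:
move_arm:
  moves:
    - [0, 0, 0, 0, 0, 0]
    - [0, 0, 0, 0, 0, 0]

```text
time_s: 15.9
tool_pos: [0.5115, 0.0403, 0.2789]
tool_rot: [-90.0, -0.0, -173.7]
force: [-0.4, -0.3, -12.5]
grip_width: 0.0437
```

Call:
move_arm:
  moves:
    - [0, 2, 0, 0, 0, 0]
    - [0, 5, 0, 0, 0, 0]
    - [0, 9, 0, 0, 0, 0]
    - [0, 13, 0, 0, 0, 0]
    - [0, 16, 0, 0, 0, 0]
    - [0, 19, 0, 0, 0, 0]
    - [0, 21, 0, 0, 0, 0]
    - [0, 21.5, 0, 0, 0, 0]
    - [0, 21.5, 0, 0, 0, 0]

```text
time_s: 16.65
tool_pos: [0.5115, 0.0403, 0.2573]
tool_rot: [-90.0, -0.0, -173.7]
force: [0.3, 0.1, -3.3]
grip_width: 0.0441
```

Call:
move_arm:
  moves:
    - [0, 0.5, 0, 0, 0, 0]
    - [0, 1, 0, 0, 0, 0]
    - [0, 1.5, 0, 0, 0, 0]
    - [0, 1.5, 0, 0, 0, 0]

```text
time_s: 16.98
tool_pos: [0.5115, 0.0403, 0.256]
tool_rot: [-90.0, 0.0, -173.7]
force: [0.0, -0.0, -3.6]
grip_width: 0.0439
```

Call:
move_arm:
  moves:
    - [0, 0.5, 0, 0, 0, 0]
    - [0, 1, 0, 0, 0, 0]
    - [0, 1, 0, 0, 0, 0]

```text
time_s: 17.23
tool_pos: [0.5116, 0.0403, 0.2552]
tool_rot: [-90.0, 0.0, -173.7]
force: [0.6, -0.2, -1.2]
grip_width: 0.0435
```

Call:
move_arm:
  moves:
    - [0, 0.2, 0, 0, 0, 0]
    - [0, 0.2, 0, 0, 0, 0]

```text
time_s: 17.4
tool_pos: [0.5116, 0.0403, 0.2551]
tool_rot: [-90.0, 0.0, -173.7]
force: [-0.2, 0.3, -0.4]
grip_width: 0.0437
```

Call:
move_arm:
  moves:
    - [0, 0, 0, 0, 0, 0]
    - [0, 0, 0, 0, 0, 0]
    - [0, 0, 0, 0, 0, 0]
    - [0, 0, 0, 0, 0, 0]
    - [0, 0, 0, 0, 0, 0]
    - [0, 0, 0, 0, 0, 0]
  claw: 62

```text
time_s: 17.9
tool_pos: [0.5116, 0.0403, 0.2549]
tool_rot: [-90.0, 0.0, -173.7]
force: [0.4, 1.0, -0.6]
grip_width: 0.061
```

Run:
```python
from h import *
o=env.get_obs();print(o["tool_pos"],o["force"])
for n,b,s in (("scene",(330,420,100,220),5),("wrist",(240,400,0,320),2)):
    p,d=read_camera(n); zoom(p,*b,s,f"pics/{n}12.png")
```

```text
[0.5116 0.0403 0.2549] [ 0.4048  1.0242 -0.5816]
```

View pics/wrist12.png

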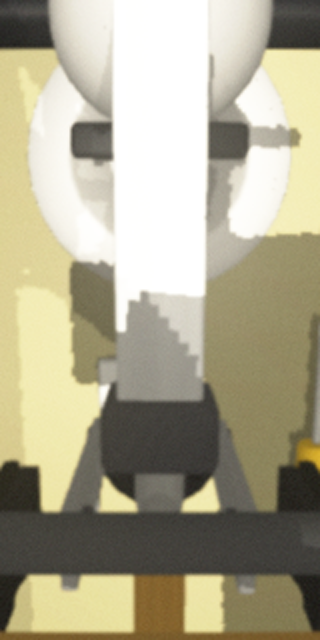

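View pics/scene12.png

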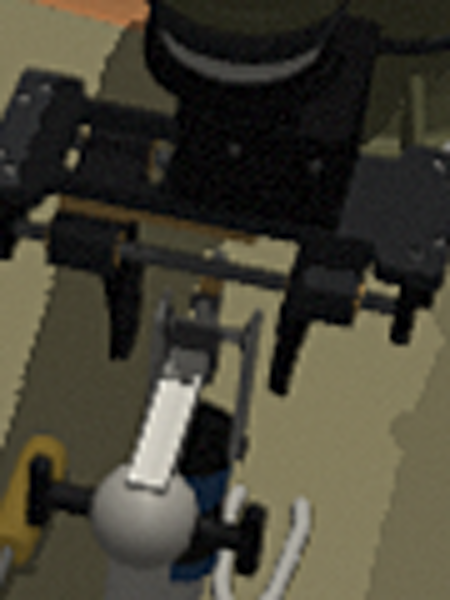

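Call:
move_arm:
  moves:
    - [0, -4, 0, 0, 0, 0]
    - [0, -12, 0, 0, 0, 0]
    - [0, -24, 0, 0, 0, 0]
    - [0, -40, 0, 0, 0, 0]
    - [0, -58, 0, 0, 0, 0]
    - [0, -76, 0, 0, 0, 0]
    - [0, -94, 0, 0, 0, 0]
    - [0, -110, 0, 0, 0, 0]
    - [40, -122, 0, 0, 0, 0]
    - [60, -126, 0, 0, 0, 0]
    - [70, -126, 0, 0, 0, 0]
    - [70, -126, 0, 0, 0, 0]

```text
time_s: 19.0
tool_pos: [0.4411, 0.0326, 0.3826]
tool_rot: [-89.9, 0.2, -173.7]
force: [0.3, 0.2, 0.4]
grip_width: 0.0619
```

Run:
```python
from h import *
import time
o=env.get_obs();print(o["tool_pos"],o["force"],o["time_s"])
for k in range(2):
  for n,b,s in (("scene",(330,420,100,220),5),("wrist",(200,440,0,240),3),("top",(0,640,0,400),1)):
    i=camera_info(n);p,d=read_camera(n); zoom(p,*b,s,f"pics/{n}13_{k}.png"); C=cloud(d,i).reshape(-1,3)
    q=C[(np.hypot(C[:,0]-.511,C[:,1]-.04)<.03)&(C[:,2]>.19)&(C[:,2]<.32)]
    a=q[q[:,2]<.21]; print(n,len(a),np.median(a,0) if len(a) else ''); a=q[(q[:,2]>.264)&(abs(q[:,1]-.04)>.014)&(q[:,0]<.525)]; print("cheek top",len(a),a.min(0) if len(a) else'',a.max(0) if len(a) else '')
for n in ["screwdriver","pliers","solder_reel"]: print(n,[ (r["score"],r["point"]) for r in models.spot_in(n,"scene")[:2]])
```

```text
[0.4411 0.0326 0.3826] [0.3392 0.2075 0.3771] 19.0
scene 141 [0.5129 0.0488 0.1962]
cheek top 47 [0.4948 0.0186 0.2647] [0.5232 0.0636 0.2746]
wrist 559 [0.5053 0.0456 0.1963]
cheek top 400 [0.4995 0.0186 0.2641] [0.5226 0.0626 0.2734]
top 110 [0.5052 0.0342 0.1968]
cheek top 24 [0.5027 0.0182 0.2646] [0.52   0.0255 0.2749]
scene 137 [0.5139 0.0491 0.1963]
cheek top 50 [0.4974 0.0193 0.2642] [0.523  0.0635 0.2733]
wrist 559 [0.5055 0.0446 0.1963]
cheek top 412 [0.4997 0.0183 0.264 ] [0.5228 0.0628 0.2733]
top 105 [0.5053 0.0341 0.1965]
cheek top 23 [0.5028 0.0182 0.2648] [0.5202 0.0251 0.2749]
screwdriver [(0.46, [0.4534, -0.0652, 0.0207])]
pliers [(0.56, [0.4448, 0.0672, 0.0111])]
solder_reel [(0.74, [0.4751, 0.2877, 0.0581])]
```

View pics/wrist13_1.png

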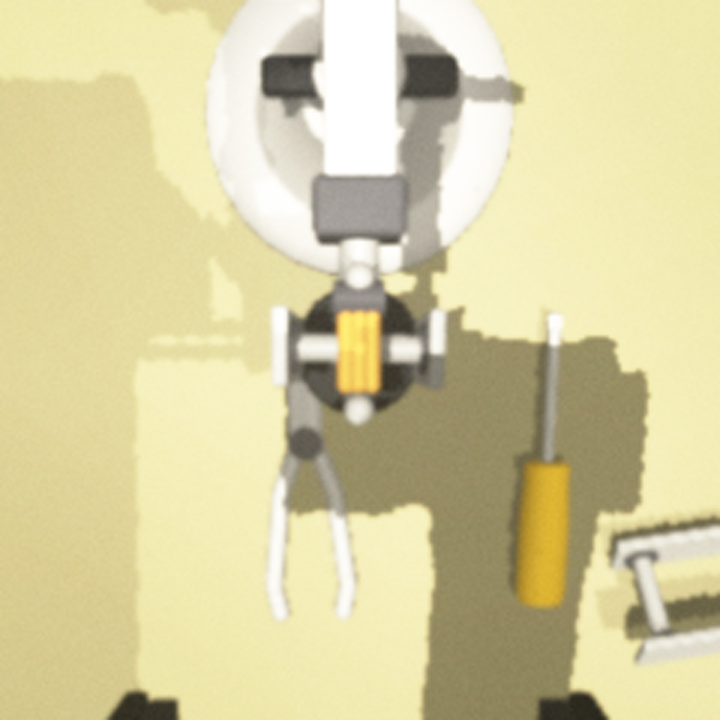

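View pics/scene13_1.png

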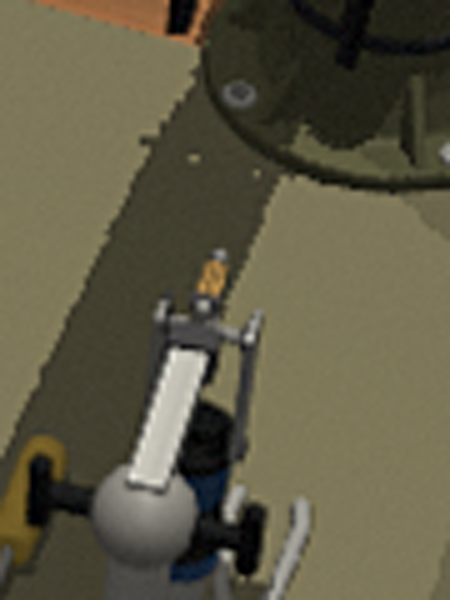

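View pics/top13_1.png

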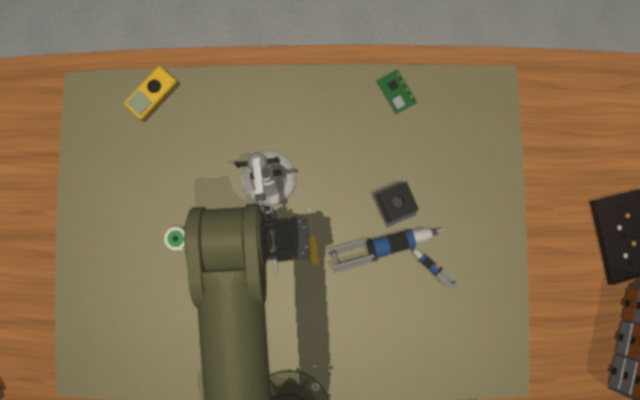

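The bar lies under the shut gate with the cheek tops at 0.273 m, so the bar is seated at about 0.263 m. The bystanders are in place. One second to settle, then I hand in.

Call:
move_arm:
  moves:
    - [0, 0, 0, 0, 0, 0]
    - [0, 0, 0, 0, 0, 0]
    - [0, 0, 0, 0, 0, 0]
    - [0, 0, 0, 0, 0, 0]
    - [0, 0, 0, 0, 0, 0]
    - [0, 0, 0, 0, 0, 0]
    - [0, 0, 0, 0, 0, 0]
    - [0, 0, 0, 0, 0, 0]
    - [0, 0, 0, 0, 0, 0]
    - [0, 0, 0, 0, 0, 0]
    - [0, 0, 0, 0, 0, 0]
    - [0, 0, 0, 0, 0, 0]

```text
time_s: 20.45
tool_pos: [0.442, 0.0326, 0.3808]
tool_rot: [-90.0, -0.0, -173.7]
force: [0.5, 0.1, 0.0]
grip_width: 0.0616
```

Run:
```python
from h import *
i=camera_info("wrist");p,d=read_camera("wrist");C=cloud(d,i).reshape(-1,3)
q=C[(np.hypot(C[:,0]-.511,C[:,1]-.04)<.03)&(C[:,2]>.19)&(C[:,2]<.21)];print(np.median(q,0)); q=C[(np.hypot(C[:,0]-.511,C[:,1]-.04)<.03)&(C[:,2]>.264)&(C[:,2]<.32)&(abs(C[:,1]-.04)>.014)&(C[:,0]<.525)];print(q.min(0),q.max(0))
print(job.sign_off())
```

```text
[0.5051 0.045  0.1963]
[0.4993 0.0184 0.264 ] [0.5229 0.0627 0.273 ]
the job is handed in; nothing more can be done
None
```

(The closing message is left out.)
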